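Hold the sugar stencil over the glazed loaf

ROBOT

A 6-joint arm with a two-finger parallel gripper is mounted at the origin on the work surface. World frame = base frame: x ahead of the robot, y to its left, z up, the work surface at z = 0. Lengths are in m, angles in rad, forces in N, time in s.
With the tool pointing down it reaches from about 0.35 to 0.975 m from the base axis. Payload 7.1 kg.
Tool frame: the origin (TCP) lies between the finger pads; the fingertips stand 17 mm ahead of it and the grasp point (between the pads) lies 2 mm behind it; z points along the fingers, y is the direction in which the jaws open and shut (so a half turn about z gives the same grasp; the last joint's range is limited). The gripper opens to 88 mm and grips with 3 to 60 N. Pads are 20 mm wide; open, the fingers measure 115 mm over their backs; the gripper's body (75 mm by 178 mm) begins 61 mm behind the grasp point.
Start: joints at [1.104, 0.423, 1.63, -0, 1.089, -0.019], TCP at [0.271, 0.563, 0.24] pointing down, gripper open.
Joint ranges: [-3, 3], [-0.9, 2.11], [0.09, 2.58], [-1.31, 4.45], [0.11, 2.69], [-2.54, 2.54]. Speed limits (rad/s): [2.39, 2.39, 3.01, 3.14, 3.14, 3.14].

INTERFACE

Orientations are given as a rotation vector (axis times angle).
In Python, from rig import sensors, capture, camera_model, r, find_in, regions_of gives the robot as it stands.
- The arm moves only by the tool play_rows, never from a script. Its argument "deltas" is a list of rows, each an object of numbers: "tx", "ty", "tz": the shift along the tool's x, y, z in mm; "twist": the turn about the tool's z in degrees. A call has 1 to 20 rows; each row is the pose to reach, as a shift and turn from the pose commanded when the call began, along the tool's axes at that moment; what a row does not reach only later rows make up. A row lasts 1/12 s, in which the tool goes at most 41.7 mm and 7.16 degrees, less where a joint would pass 70% of its speed; a pose out of reach is approached as far as the arm can. A call with a gripper value outside its range is refused whole. "grip" is the finger opening in mm, from 0 to 87.8, set as the call begins (left out, the last holds). The fingers move at their own pace and stop on an object; the grip force is fixed at half the most. Time passes only in rows, so rows that repeat a pose let the fingers close. It gives the time, the measured TCP pose, the force and the opening at its end, in the units of the state.
- sensors.sense(): the state, without advancing time (a new reading comes with each control period).
- capture(name): name is "scene" or "top" or "wrist"; returns the picture (384x512x3 uint8, blue, green, red); there is no depth.
- camera_model(name): a dict with "fx", "fy", "cx", "cy" (pixels), "k1" (the pictures are not rectified: a ray, as slopes to the right and down, at radius r is drawn at 1 + k1 r^2 times it, then the intrinsics apply), "view" (4x4, takes a point from world to camera coordinates); the wrist camera has in their place "tool_from_camera" (4x4, takes a point from camera to tool coordinates, whose origin is the TCP and whose axes are the flange's). Camera axes: x right, y up, looking along -z (the intrinsics and any distortion apply to the point x, -y, -z); pixel columns grow to the right and rows downward; lengths in m; the calibration is good to about 2 mm. A picture is of the moment at which its call begins: read the wrist's pose just before it. camera_model takes no time and is no camera call.
- r.hand_in(): hands the job in, once; it reports no verdict.
Trained networks look in the newest picture that a camera, given by its name, has taken for a name from the list of things; names that differ only in an ending like _2 or _b are one class to them, and where a whole thing is asked for, a point or a joint stands for the part that bears it (a point fixed in the world has none). Each returns a list of dicts, best first, with "p" (0 to 1); they miss things now and then, are a little off and sometimes report something else, mostly with a low value. They report only what shows in the picture. A call takes as long as a camera call.
- find_in(camera, label): "centre" ([x, y, z] in m, in world coordinates, good to about 4 mm: the middle of the surface that is visible of it).
- regions_of(camera, label): "pixels" (384x512 bool, what is visible of it).
The state is a dict: "clock": time; "joints": joint angles; "joint_vel": joint speeds; "joint_efforts": joint torques, N m; "tool_pos": TCP position; "tcp_rot": TCP orientation; "wrist_force": force on the tool from outside, world axes, zero at the start; "wrist_torque": the same for the moment, N m; "gripper_width": finger opening in m.
Only numpy, scipy, OpenCV 4.12 (cv2) and the standard library are available. Lean on these libraries where they do the work, as an engineer would, in place of code of your own. Each camera call takes 0.05 s, during which the arm holds its last target.

TASK

I am about to dust the glazed loaf on the board with sugar: fetch the flat metal stencil, carry it over the row of crocks without knocking anything, and hold it level a finger's breadth (about 15 mm) above the top of the loaf, centred on it and lined up with its length, either way round. The glaze is wet, so nothing may touch the loaf or shift it. Finish while still holding the stencil there, steady and clear of everything; do not put it down or let go.

Things in the scene. Friction and masses are not known exactly. Their poses are not given: they have to be found in the camera images.
- stencil: Steel sheet with a wheat-ear cut-out, 140 g, 220 (own x) x 120 (own y) x 2 mm, flat on the counter, across the row from the board. Origin: middle of the sheet's underside, z up. At its +x end, at first roughly away from the robot, an upright flat wooden handle: x 104 to 120 mm, y -32 to 32, z 4 to 48. Centre of mass about x = 22 mm; 15 N of grip or more on the handle holds it level.
- loaf: Oblong sweet loaf with a shiny brown glaze, 200 mm long (own x), 115 mm wide (own y), 62 mm high, domed, 600 g, lying loose and roughly in line on the wooden board. Origin at the centre of its underside, z up.
- loaf_top (a point): The highest point of that loaf, in the middle of its top, 62 mm above its underside; axes as the loaf's.
- board: Fixed wooden board under the glazed loaf, 300 mm (own x) by 180 mm (own y), 20 mm thick. Origin at the centre of its underside, on the counter.
- crock: Dark brown stoneware crock with a flat wooden lid and knob, 128 mm across, 160 mm high over the knob, an ear handle sticking out to 91 mm from its axis at its +y side. Loose, 1.4 kg, origin at the centre of its underside. It stands in the row between the stencil and the board, as do the utensil crock and the dredger, in any order.
- utensil_crock: Smaller plain brown crock without lid, 94 mm across and 105 mm high, with three wooden spoons and spreaders standing in it, up to 178 mm above the counter and within 55 mm of its axis. Loose, 0.9 kg, origin at the centre of its underside, in the row.
- dredger: Metal sugar shaker with a domed, pierced top, 72 mm across, 107 mm high, its wire handle reaching 64 mm from its axis at its +y side. Loose, 0.35 kg, origin at the centre of its underside, in the row.

How it is judged:
On the way:
1. the stencil is carried over the row: its centre crosses the strip between the two sides (within 60 mm of y = 0) more than 110 mm above the counter (world y of stencil between -0.06 and 0.06 m and height (world z) of stencil above 0.11 m), for 0.05 s.
At the end, for the whole second after the job is handed in: Gripper alone holds the stencil still, level (0.10 rad), its underside's middle 4-28 mm above the loaf's top and within 15 mm sideways, in line with the loaf (0.12 rad, either way). Touches nothing else; glazed loaf moved under 8 mm, the crocks and dredger under 15 mm (z of stencil in the frame of loaf_top between 0.004 and 0.028 m and horizontal distance between stencil and loaf_top below 0.015 m and angle between the x axis of stencil and the x axis of loaf, either way round below 0.12 rad and angle between stencil's own z axis and vertical below 0.1 rad and linear speed of stencil below 0.02 m/s and angular speed of stencil below 0.15 rad/s and contact force between stencil and the fingers above 1 N and contact force between stencil and loaf below 0.1 N and contact force between stencil and board below 0.1 N and contact force between stencil and crock below 0.1 N and contact force between stencil and utensil_crock below 0.1 N and contact force between stencil and dredger below 0.1 N and distance of loaf from where it was at the start of the episode below 0.008 m and distance of each of crock, utensil_crock, dredger from where it was at the start of the episode below 0.015 m); the arm keeps its last pose, push and grip.
It fails at once if the stencil, gripper or arm touches the glazed loaf (contact force between loaf and stencil above 0.3 N or contact force between loaf and the fingers above 0.3 N or contact force between loaf and the arm above 0.3 N).
It fails at once if the stencil bumps something in the row (over 3 N) (contact force between stencil and crock above 3 N or contact force between stencil and utensil_crock above 3 N or contact force between stencil and dredger above 3 N).
It fails at once if the glazed loaf is shifted more than 8 mm (distance of loaf from where it was at the start of the episode above 0.008 m).
It fails at once if a crock or the dredger is shifted more than 15 mm (distance of any of crock, utensil_crock, dredger from where it was at the start of the episode above 0.015 m).
It also fails if it takes over 58 s, if anything falls off the work surface, if the arm or the gripper's body presses on something with over 40 N, if the wrist force passes 120 N, or if a joint passes its speed limit or range.

## Working session

There is one attempt and no reset: what is moved stays moved. The work goes in short steps, Python scripts to look and compute and a tool call to move; the robot and the scene stay as the last step left them, time stands still between calls to the robot, and variables do not carry over. Pictures are saved under pics/ and viewed, and the job is handed in when it is done.

Besides the shell and the picture viewer there is one more tool, called after "Call:" as name(argument=value, ...), one argument or row to a line, values as JSON. play_rows: Moves the arm, as the interface text tells. Its arguments: {"type":"object","properties":{"deltas":{"type":"array"},"grip":{"type":"number"}},"required":["deltas"]}

```bash
mkdir -p pics; ls
cat > h.py <<'E'
import numpy as np, cv2
from scipy.spatial.transform import Rotation as R
from rig import sensors, capture, camera_model, r, find_in, regions_of
def rays(cam,px,st=None):
    m=camera_model(cam); px=np.atleast_2d(np.float64(px))
    x=(px[:,0]-m['cx'])/m['fx']; y=(px[:,1]-m['cy'])/m['fy']
    rd=np.hypot(x,y); q=rd.copy()
    for _ in range(30): q=rd/(1+m['k1']*q*q)
    s=np.where(rd>0,q/np.maximum(rd,1e-12),1); x,y=x*s,y*s
    d=np.stack([x,-y,-np.ones_like(x)],1)
    T=c2w(cam,m,st)
    return T[:3,3],d@T[:3,:3].T
def c2w(cam,m,st=None):
    if 'view' in m: return np.linalg.inv(np.array(m['view']))
    W=np.eye(4);W[:3,:3]=R.from_rotvec(st['tcp_rot']).as_matrix();W[:3,3]=st['tool_pos']
    return W@np.array(m['tool_from_camera'])
def atz(cam,px,z,st=None):
    o,d=rays(cam,px,st); t=(z-o[2])/d[:,2]; return o+d*t[:,None]
def proj(cam,P,st=None):
    m=camera_model(cam);T=np.linalg.inv(c2w(cam,m,st));P=np.atleast_2d(P)
    c=P@T[:3,:3].T+T[:3,3]; x=c[:,0]/-c[:,2];y=-c[:,1]/-c[:,2]
    k=1+m['k1']*(x*x+y*y); return np.stack([m['cx']+m['fx']*x*k,m['cy']+m['fy']*y*k],1)
def isect(o1,d1,o2,d2):
    A=np.stack([d1,-d2],1);s=np.linalg.lstsq(A,o2-o1,rcond=None)[0]
    a=o1+d1*s[0];b=o2+d2*s[1];return (a+b)/2,np.linalg.norm(a-b)
E
python3 - <<'E'
from h import *
st=sensors.sense();print({k:np.round(v,3) for k,v in st.items()})
for c in ['scene','top','wrist']:
    im=capture(c);cv2.imwrite(f'pics/{c}0.png',im)
    print(c,{k:np.round(v,3).tolist() for k,v in camera_model(c).items()})
    for l in ['stencil','loaf','board','crock','utensil_crock','dredger']:
        print(l,[(round(f['p'],2),np.round(f['centre'],3).tolist()) for f in find_in(c,l)][:3])
E
```

```text
pics
{'clock': np.float64(0.0), 'joints': array([ 1.104,  0.424,  1.631,  0.   ,  1.089, -0.019]), 'joint_vel': array([-0.   ,  0.   ,  0.   ,  0.001,  0.   ,  0.001]), 'joint_efforts': array([ 0.0000e+00, -5.4461e+01, -2.7367e+01,  6.4000e-02,  2.3000e-02,
       -0.0000e+00]), 'tool_pos': array([0.27 , 0.563, 0.239]), 'tcp_rot': array([-6.970e-01, -3.063e+00,  2.000e-03]), 'wrist_force': array([ 0.249, -0.879,  0.774]), 'wrist_torque': array([ 0.001,  0.041, -0.027]), 'gripper_width': np.float64(0.088)}
scene {'fx': 381.069, 'fy': 381.069, 'cx': 251.43, 'cy': 192.927, 'k1': -0.13, 'view': [[0.751, 0.66, -0.017, -0.416], [-0.468, 0.551, 0.691, 0.178], [0.465, -0.512, 0.722, -1.198], [0.0, 0.0, 0.0, 1.0]]}
stencil [(0.63, [0.468, 0.28, 0.002])]
loaf [(0.87, [0.53, -0.268, 0.072]), (0.66, [0.668, -0.01, 0.081])]
board [(0.69, [0.558, -0.269, 0.017])]
crock [(0.91, [0.544, -0.017, 0.128])]
utensil_crock [(0.61, [0.667, -0.014, 0.08]), (0.57, [0.548, -0.012, 0.128])]
dredger [(0.75, [0.417, -0.022, 0.077])]
top {'fx': 436.196, 'fy': 436.196, 'cx': 257.037, 'cy': 199.429, 'k1': -0.139, 'view': [[0.122, -0.993, 0.002, -0.045], [0.971, 0.12, 0.207, -0.517], [-0.205, -0.023, 0.978, -0.948], [0.0, 0.0, 0.0, 1.0]]}
stencil []
loaf [(0.84, [0.496, -0.246, 0.072]), (0.42, [0.664, -0.001, 0.078])]
board [(0.71, [0.472, -0.226, 0.016])]
crock [(0.72, [0.525, 0.008, 0.14])]
utensil_crock [(0.57, [0.664, 0.002, 0.077])]
dredger [(0.78, [0.394, -0.005, 0.104]), (0.42, [0.461, 0.285, 0.001])]
wrist {'fx': 329.905, 'fy': 329.905, 'cx': 259.371, 'cy': 188.351, 'k1': 0.033, 'tool_from_camera': [[0.002, 0.958, 0.288, 0.079], [1.0, -0.002, -0.0, 0.0], [0.0, 0.288, -0.958, -0.144], [0.0, 0.0, 0.0, 1.0]]}
stencil [(0.87, [0.478, 0.314, 0.004])]
loaf []
board []
crock []
utensil_crock []
dredger []
```

View pics/scene0.png

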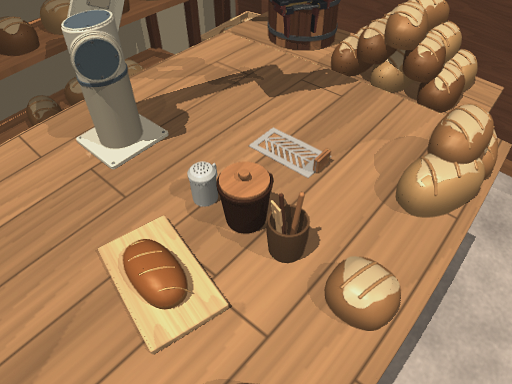

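View pics/top0.png

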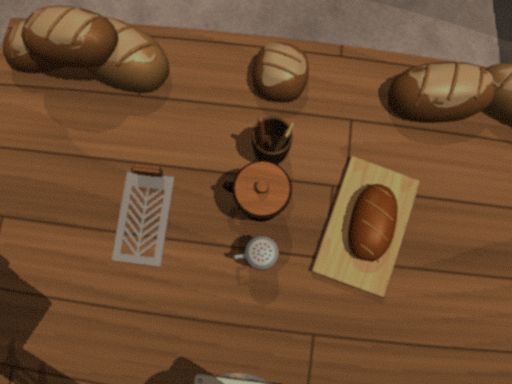

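View pics/wrist0.png

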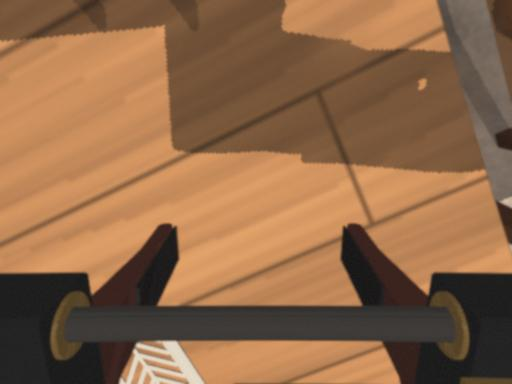

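The scene picture shows, in order away from the robot, the dredger, crock and utensil crock, with the stencil at about (290,150) and its handle at (322,160). In the top picture the stencil is at (143,218), its handle at (147,170), and the loaf at (373,222). Next I'll measure these in detail.

Run:
```python
from h import *
for c in ['scene','top']:
    im=capture(c)
    for l in ['stencil','loaf','board','crock','utensil_crock','dredger']:
        for f in regions_of(c,l)[:1]:
            m=f['pixels'].astype(np.uint8); ys,xs=np.nonzero(m)
            rect=cv2.minAreaRect(np.stack([xs,ys],1).astype(np.float32))
            print(c,l,round(f['p'],2),m.sum(),np.round([xs.mean(),ys.mean()],1),np.round(cv2.boxPoints(rect),1).tolist())
            np.save(f'pics/{c}_{l}.npy',m)
im=cv2.imread('pics/top0.png')
a=cv2.resize(im[140:300,90:210],None,fx=5,fy=5,interpolation=cv2.INTER_CUBIC)[:, :]
b=cv2.resize(im[150:300,300:430],None,fx=5,fy=5,interpolation=cv2.INTER_CUBIC)
cv2.imwrite('pics/a.png',cv2.resize(a,(450,600)));cv2.imwrite('pics/b.png',cv2.resize(b,(520,600)))
im=cv2.imread('pics/scene0.png')
cv2.imwrite('pics/c.png',cv2.resize(im[120:185,240:340],None,fx=8,fy=8,interpolation=cv2.INTER_CUBIC))
cv2.imwrite('pics/d.png',cv2.resize(im[210:355,90:235],None,fx=4,fy=4,interpolation=cv2.INTER_CUBIC))
st=sensors.sense();M=R.from_rotvec(st['tcp_rot']).as_matrix();print(M.round(3))
```

```text
scene stencil 0.85 1669 [292.6 151.7] [[248.39999389648438, 147.1999969482422], [263.3999938964844, 117.19999694824219], [333.0, 152.0], [318.0, 182.0]]
scene loaf 0.95 3313 [155.6 273.7] [[114.19999694824219, 253.3000030517578], [159.60000610351562, 227.39999389648438], [197.8000030517578, 294.20001220703125], [152.39999389648438, 320.20001220703125]]
scene board 0.68 6444 [163.7 288.3] [[91.30000305175781, 251.89999389648438], [169.8000030517578, 205.60000610351562], [230.3000030517578, 308.29998779296875], [151.89999389648438, 354.6000061035156]]
scene crock 0.84 3074 [244.7 195. ] [[217.0, 162.0], [272.0, 162.0], [272.0, 232.0], [217.0, 232.0]]
scene utensil_crock 0.68 2248 [287.  230.2] [[267.0, 193.0], [309.0, 193.0], [309.0, 262.0], [267.0, 262.0]]
scene dredger 0.97 1106 [203.4 182.9] [[186.10000610351562, 163.0], [215.39999389648438, 160.60000610351562], [218.89999389648438, 204.10000610351562], [189.60000610351562, 206.5]]
top stencil 0.8 3725 [143.1 214.3] [[110.5, 259.79998779296875], [127.0, 160.8000030517578], [176.5, 169.10000610351562], [160.0, 268.0]]
top loaf 0.56 2
[... 194 characters left out ...]
35156, 273.70001220703125], [349.1000061035156, 153.6999969482422], [424.1000061035156, 178.6999969482422], [384.1000061035156, 298.70001220703125]]
top crock 0.79 2882 [260.9 190. ] [[220.1999969482422, 187.10000610351562], [264.3999938964844, 147.89999389648438], [303.6000061035156, 192.0], [259.5, 231.3000030517578]]
top utensil_crock 0.8 1554 [271.6 138.7] [[247.3000030517578, 157.8000030517578], [255.89999389648438, 112.4000015258789], [294.79998779296875, 119.69999694824219], [286.29998779296875, 165.10000610351562]]
top dredger 0.6 880 [260.6 252.8] [[235.0, 257.0], [262.0, 230.0], [284.0, 252.0], [257.0, 279.0]]
[[-0.901  0.433  0.   ]
 [ 0.433  0.901 -0.   ]
 [-0.    -0.    -1.   ]]
```

View pics/a.png

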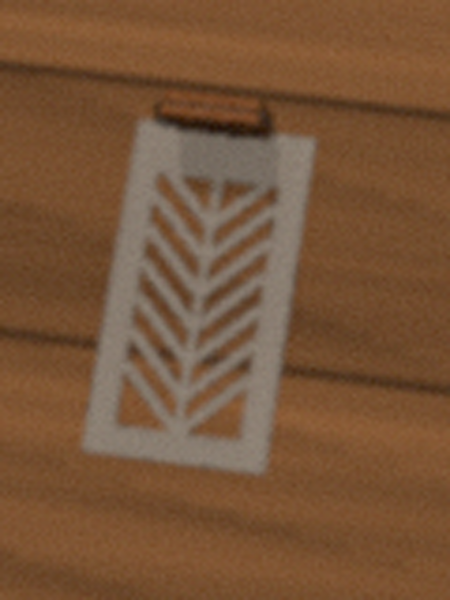

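View pics/b.png

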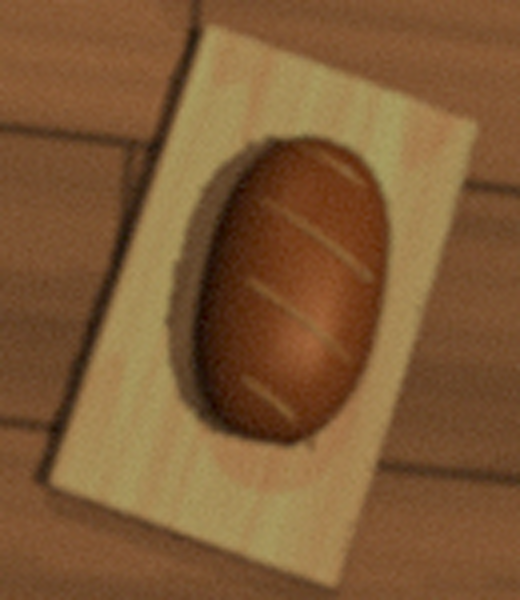

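View pics/c.png

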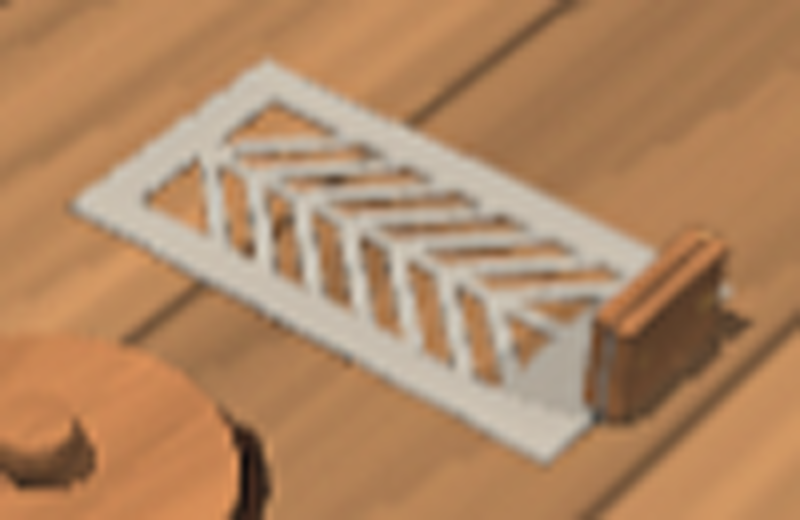

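View pics/d.png

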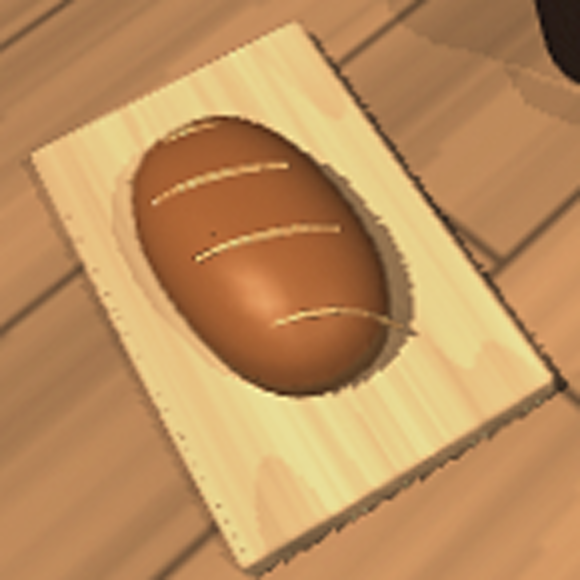

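```bash
cat > fit.py <<'E'
from h import *
from scipy.optimize import least_squares
ta=(np.array([(138,118),(315,137),(268,472),(83,450)])+.5)/3.75-.5+[90,140]
sa=(np.array([(268,60),(70,207),(545,463)])+.5)/8-.5+[240,120]
P=atz('top',ta,.002); print('top corners',P.round(4).tolist())
Q=atz('scene',sa,.002); print('scene corners',Q.round(4).tolist())
# model: corner order a: (+x,+y),(+x,-y),(-x,-y),(-x,+y); scene: (-x,+y),(-x,-y),(+x,-y)
c=np.array([(.11,.06),(.11,-.06),(-.11,-.06),(-.11,.06)])
def res(p,which):
    o=[]
    C,S=np.cos(p[2]),np.sin(p[2]); w=np.c_[c@np.array([[C,S],[-S,C]])+p[:2],np.full(4,.002)]
    if 't' in which:o.append((proj('top',w)-ta).ravel())
    if 's' in which:o.append((proj('scene',w[[3,2,1]])-sa).ravel())
    return np.concatenate(o)
for w in ['t','s','ts']:
    s=least_squares(res,[.47,.29,0],args=(w,),x_scale=[.01,.01,.1]);print('stencil',w,s.x.round(4),s.fun.round(1))
# board
m={k:np.load(f'pics/{k}_loaf.npy') for k in ['top','scene']}
tb=(np.array([(210,25),(477,125),(338,585),(50,483)])+.5)/4-.5+[300,150]
sb=(np.array([(300,22),(32,155),(245,572),(558,380)])+.5)/4-.5+[90,210]
print('board',atz('top',tb,.02).mean(0),atz('scene',sb,.02).mean(0), atz('top',tb,.02).round(3).tolist(), atz('scene',sb,.02).round(3).tolist())
# loaf silhouette
th=np.linspace(0,2*np.pi,180,endpoint=False)
def pts(p,n):
    # levels: height fraction h -> footprint scale
    L=[]
    for h in np.linspace(0,.98,25):
        s=(1-h**n)**(1/2)
        xy=np.stack([.1*s*np.cos(th),.0575*s*np.sin(th)],1)
        C,S=np.cos(p[2]),np.sin(p[2])
        L.append(np.c_[xy@np.array([[C,S],[-S,C]])+p[:2],np.full(len(th),.02+.062*h)])
    return np.concatenate(L)
def cost_cam(p,n,cam):
    uv=proj(cam,pts(p,n)); hull=cv2.convexHull(uv.astype(np.float32))
    cn=max(cv2.findContours(m[cam],cv2.RETR_EXTERNAL,cv2.CHAIN_APPROX_NONE)[0],key=len)
    cn=cv2.convexHull(cn)[:,0]; 
    # resample seg contour
    full=np.concatenate([np.linspace(a,b,6,endpoint=False) for a,b in zip(cn,np.roll(cn,-1,0))])
    return np.array([cv2.pointPolygonTest(hull,(float(x),float(y)),True) for x,y in full])/np.sqrt(len(full))*10
for n in [2,3]:
  for cams in [['top'],['scene'],['top','scene']]:
    s=least_squares(lambda p:np.concatenate([cost_cam(p,n,c) for c in cams]),[.5,-.25,-.2],x_scale=[.01,.01,.1],diff_step=1e-3)
    print('loaf',n,cams,s.x.round(4),'rms px',np.sqrt((s.fun**2).sum()/100/len(cams)).round(2))
E
python3 fit.py
```

```text
top corners [[0.561, 0.3498, 0.002], [0.5622, 0.2298, 0.002], [0.343, 0.2249, 0.002], [0.3408, 0.346, 0.002]]
scene corners [[0.3411, 0.3473, 0.002], [0.3422, 0.2266, 0.002], [0.5605, 0.2285, 0.002]]
stencil t [0.4517 0.2876 0.0186] [ 0.   0.2  0.1 -0.2 -0.3  0.   0.2  0.1]
stencil s [0.4511 0.2877 0.0038] [-0.1 -0.  -0.1 -0.2  0.1  0.2]
stencil ts [0.4515 0.2876 0.0144] [ 0.2  0.2  0.2 -0.  -0.5  0.2 -0.   0.  -0.4  0.1 -0.1  0.1  0.7  0.2]
board [ 0.4979469  -0.24923986  0.02      ] [ 0.50135087 -0.24904634  0.02      ] [[0.662, -0.199, 0.02], [0.62, -0.369, 0.02], [0.335, -0.301, 0.02], [0.375, -0.128, 0.02]] [[0.378, -0.127, 0.02], [0.336, -0.3, 0.02], [0.625, -0.371, 0.02], [0.667, -0.198, 0.02]]
loaf 2 ['top'] [ 0.5064 -0.259  -0.1467] rms px 1.46
loaf 2 ['scene'] [ 0.4931 -0.2511 -0.1343] rms px 0.8
loaf 2 ['top', 'scene'] [ 0.5    -0.2547 -0.1269] rms px 2.35
loaf 3 ['top'] [ 0.5056 -0.2575 -0.1336] rms px 1.93
loaf 3 ['scene'] [ 0.4962 -0.2522 -0.1197] rms px 1.42
loaf 3 ['top', 'scene'] [ 0.5012 -0.2546 -0.1153] rms px 2.19
```

```bash
cat > seg.py <<'E'
import sys; sys.argv=['x']
exec(open('fit.py').read().split('for n in [2,3]')[0])
for cam in ['top','scene']:
    im=cv2.imread(f'pics/{cam}0.png'); g=np.full(im.shape[:2],cv2.GC_BGD,np.uint8)
    k=np.ones((3,3),np.uint8)
    g[cv2.dilate(m[cam],k,iterations=6)>0]=cv2.GC_PR_BGD
    g[m[cam]>0]=cv2.GC_PR_FGD; g[cv2.erode(m[cam],k,iterations=6)>0]=cv2.GC_FGD
    cv2.grabCut(im,g,None,np.zeros((1,65)),np.zeros((1,65)),8,cv2.GC_INIT_WITH_MASK)
    mm=((g==1)|(g==3)).astype(np.uint8); mm=cv2.morphologyEx(mm,cv2.MORPH_OPEN,np.ones((5,5),np.uint8))
    print(cam,m[cam].sum(),mm.sum()); m[cam]=mm
best={}
for n in [1.7,2,2.5]:
  for cams in [['top'],['scene'],['top','scene']]:
    s=least_squares(lambda p:np.concatenate([cost_cam(p,n,c) for c in cams]),[.5,-.25,-.2],x_scale=[.01,.01,.1],diff_step=1e-3)
    print('loaf',n,cams,s.x.round(4),'rms px',np.sqrt((s.fun**2).sum()/100/len(cams)).round(2)); best[n,len(cams)]=s.x
out=[]
for cam in ['top','scene']:
    im=cv2.imread(f'pics/{cam}0.png'); big=cv2.resize(im,None,fx=4,fy=4)
    h=cv2.convexHull(proj(cam,pts(best[2,2],2)).astype(np.float32))
    cv2.polylines(big,[((h+.5)*4).astype(int)],True,(0,255,0),1)
    cn=cv2.findContours(cv2.resize(m[cam],None,fx=4,fy=4,interpolation=0),0,1)[0]; cv2.drawContours(big,cn,-1,(255,0,0),1)
    cx,cy=(h[:,0].mean(0)*4).astype(int); out.append(big[cy-200:cy+200,cx-200:cx+200])
cv2.imwrite('pics/e.png',np.hstack(out))
E
python3 seg.py
```

```text
top corners [[0.561, 0.3498, 0.002], [0.5622, 0.2298, 0.002], [0.343, 0.2249, 0.002], [0.3408, 0.346, 0.002]]
scene corners [[0.3411, 0.3473, 0.002], [0.3422, 0.2266, 0.002], [0.5605, 0.2285, 0.002]]
stencil t [0.4517 0.2876 0.0186] [ 0.   0.2  0.1 -0.2 -0.3  0.   0.2  0.1]
stencil s [0.4511 0.2877 0.0038] [-0.1 -0.  -0.1 -0.2  0.1  0.2]
stencil ts [0.4515 0.2876 0.0144] [ 0.2  0.2  0.2 -0.  -0.5  0.2 -0.   0.  -0.4  0.1 -0.1  0.1  0.7  0.2]
board [ 0.4979469  -0.24923986  0.02      ] [ 0.50135087 -0.24904634  0.02      ] [[0.662, -0.199, 0.02], [0.62, -0.369, 0.02], [0.335, -0.301, 0.02], [0.375, -0.128, 0.02]] [[0.378, -0.127, 0.02], [0.336, -0.3, 0.02], [0.625, -0.371, 0.02], [0.667, -0.198, 0.02]]
top 2948 2940
scene 3313 3211
loaf 1.7 ['top'] [ 0.5048 -0.2594 -0.1914] rms px 1.47
loaf 1.7 ['scene'] [ 0.4901 -0.2508 -0.1658] rms px 0.79
loaf 1.7 ['top', 'scene'] [ 0.4974 -0.2552 -0.1745] rms px 2.45
loaf 2 ['top'] [ 0.5045 -0.259  -0.1866] rms px 1.6
loaf 2 ['scene'] [ 0.4911 -0.2513 -0.1639] rms px 1.03
loaf 2 ['top', 'scene'] [ 0.4978 -0.2552 -0.1712] rms px 2.36
loaf 2.5 ['top'] [ 0.5042 -0.2583 -0.18  ] rms px 1.82
loaf 2.5 ['scene'] [ 0.4924 -0.252  -0.1624] rms px 1.44
loaf 2.5 ['top', 'scene'] [ 0.4984 -0.2552 -0.1683] rms px 2.33
```

View pics/e.png

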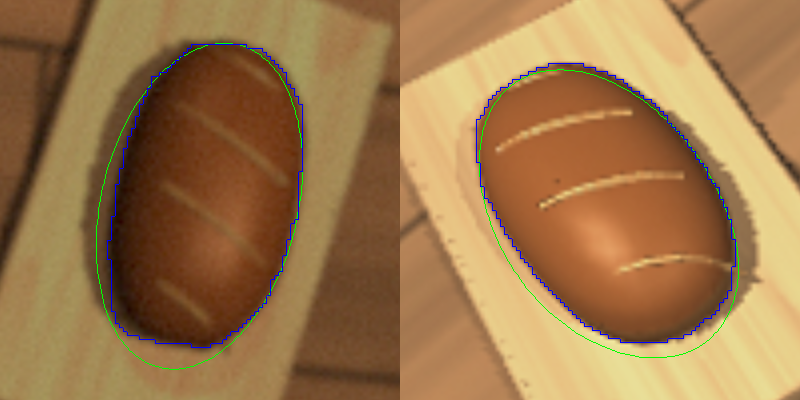

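```bash
python3 - > pics/log.txt <<'E'
src=open('seg.py').read().split('best={}')[0]
exec(src)
def pts(p,n):
    L=[];zc=p[3]*.062;e=p[4]
    for z in np.linspace(0,.0615,26):
        c=.062-zc
        s=np.sqrt(max(1-(abs(z-zc)/c)**2,0.02)) if z>zc else np.sqrt(max(1-((zc-z)/c)**2,.02))
        f=lambda t:np.sign(t)*abs(t)**(2/e)
        xy=np.stack([.1*s*f(np.cos(th)),.0575*s*f(np.sin(th))],1)
        C,S=np.cos(p[2]),np.sin(p[2])
        L.append(np.c_[xy@np.array([[C,S],[-S,C]])+p[:2],np.full(len(th),.02+z)])
    return np.concatenate(L)
print('====')
for cams in [['top'],['scene'],['top','scene']]:
    s=least_squares(lambda p:np.concatenate([cost_cam(p,2,c) for c in cams]),[.5,-.25,-.2,.35,2.2],x_scale=[.01,.01,.1,.1,.3],diff_step=1e-3,bounds=([.4,-.35,-.6,.0,1.8],[.6,-.15,.2,.7,3.5]))
    print('loaf',cams,s.x.round(4),'rms px',np.sqrt((s.fun**2).sum()/100/len(cams)).round(2))
out=[]
for cam in ['top','scene']:
    im=cv2.imread(f'pics/{cam}0.png'); big=cv2.resize(im,None,fx=4,fy=4)
    h=cv2.convexHull(proj(cam,pts(s.x,2)).astype(np.float32))
    cv2.polylines(big,[((h+.5)*4).astype(int)],True,(0,255,0),1)
    cn=cv2.findContours(cv2.resize(m[cam],None,fx=4,fy=4,interpolation=0),0,1)[0]; cv2.drawContours(big,cn,-1,(255,0,0),1)
    cx,cy=(h[:,0].mean(0)*4).astype(int); out.append(big[cy-200:cy+200,cx-200:cx+200])
cv2.imwrite('pics/f.png',np.hstack(out))
E
sed -n '/====/,$p' pics/log.txt
```

```text
====
loaf ['top'] [ 5.0360e-01 -2.5870e-01 -1.8370e-01  1.0000e-04  1.8189e+00] rms px 1.42
loaf ['scene'] [ 0.4969 -0.2535 -0.1554  0.2274  1.8   ] rms px 1.1
loaf ['top', 'scene'] [ 0.5006 -0.2547 -0.176   0.3149  1.8   ] rms px 1.41
```

View pics/f.png

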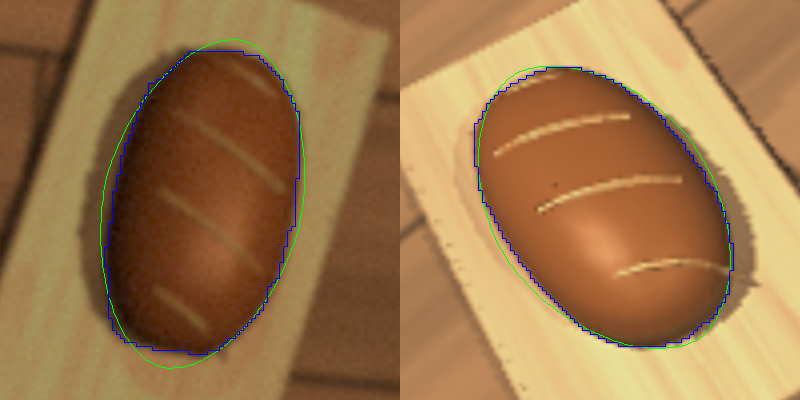

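Call:
play_rows(
  deltas=[
    {"tx": 0,"ty": 0,"tz": -40,"twist": 0},
    {"tx": -342,"ty": -183,"tz": -90,"twist": 74},
    {"tx": -342,"ty": -183,"tz": -90,"twist": 74},
    {"tx": -342,"ty": -183,"tz": -90,"twist": 74},
    {"tx": -342,"ty": -183,"tz": -90,"twist": 74},
    {"tx": -342,"ty": -183,"tz": -90,"twist": 74},
    {"tx": -342,"ty": -183,"tz": -90,"twist": 74},
    {"tx": -342,"ty": -183,"tz": -90,"twist": 74},
    {"tx": -342,"ty": -183,"tz": -90,"twist": 74},
    {"tx": -342,"ty": -183,"tz": -90,"twist": 74},
    {"tx": -342,"ty": -183,"tz": -90,"twist": 74},
    {"tx": -342,"ty": -183,"tz": -90,"twist": 74},
    {"tx": -342,"ty": -183,"tz": -90,"twist": 74},
    {"tx": -342,"ty": -183,"tz": -90,"twist": 74},
  ],
)

```text
clock: 2.92
tool_pos: [0.4996, 0.2501, 0.3296]
tcp_rot: [-2.399, -2.028, 0.0]
wrist_force: [0.4, -0.7, -1.2]
gripper_width: 0.0878
```

Run:
```python
from h import *
import pickle
st=sensors.sense();im=capture('wrist');cv2.imwrite('pics/w1.png',im);pickle.dump(st,open('pics/w1.pkl','wb'))
print(R.from_rotvec(st['tcp_rot']).as_matrix().round(3), st['tool_pos'])
```

```text
[[ 0.167  0.986 -0.   ]
 [ 0.986 -0.167  0.   ]
 [ 0.    -0.    -1.   ]] [0.49959718 0.25014935 0.32962828]
```

Call:
play_rows(
  deltas=[
    {"tx": -577,"ty": 85},
    {"tx": -577,"ty": 85},
    {"tx": -577,"ty": 85},
    {"tx": -577,"ty": 85},
    {"tx": -577,"ty": 85},
    {"tx": -577,"ty": 85},
    {"tx": -577,"ty": 85},
    {"tx": -577,"ty": 85},
    {"tx": -577,"ty": 85},
    {"tx": -577,"ty": 85},
    {"tx": -577,"ty": 85},
    {"tx": -577,"ty": 85},
    {"tx": -577,"ty": 85},
    {"tx": -577,"ty": 85},
    {"tx": -577,"ty": 85},
    {"tx": -577,"ty": 85},
    {"tx": -577,"ty": 85},
    {"tx": -577,"ty": 85},
  ],
)

```text
invalid input at $.deltas[0]: expected keys tx, ty, tz, twist
```

Run:
```python
from h import *
import pickle
st=sensors.sense();im=capture('wrist');cv2.imwrite('pics/w2.png',im);pickle.dump(st,open('pics/w2.pkl','wb'))
print(st['tool_pos'],st['joint_vel'].round(3))
for l in ['loaf']:
    print([(f['p'],f['centre']) for f in find_in('wrist',l)])
    for f in regions_of('wrist',l)[:1]: np.save('pics/w2_loaf.npy',f['pixels'].astype(np.uint8))
cv2.imwrite('pics/j.png',np.vstack([cv2.resize(cv2.imread('pics/w1.png')[:384],(400,300)),cv2.resize(im,(400,300))]))
```

```text
[0.4993336  0.25052893 0.32953853] [ 0.014 -0.     0.001 -0.001  0.001  0.003]
[]
```

View pics/w1.png

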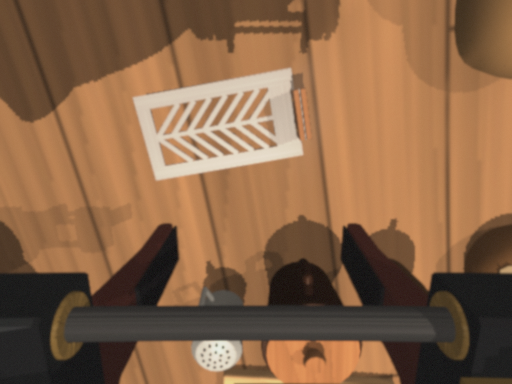

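View pics/w2.png

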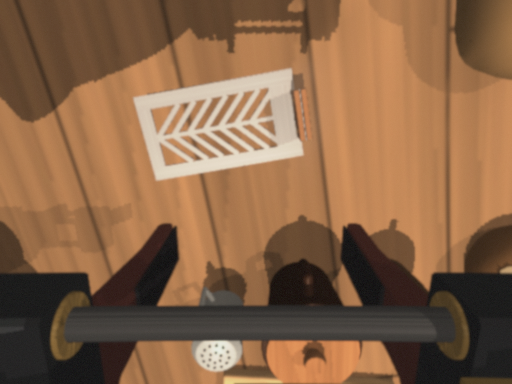

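The move was refused because every key has to be given, so both wrist pictures show the stencil, with corners at (135,98), (291,69), (302,154) and (157,179). I'll resend the move.

Call:
play_rows(
  deltas=[
    {"tx": -577,"ty": 85,"tz": 0,"twist": 0},
    {"tx": -577,"ty": 85,"tz": 0,"twist": 0},
    {"tx": -577,"ty": 85,"tz": 0,"twist": 0},
    {"tx": -577,"ty": 85,"tz": 0,"twist": 0},
    {"tx": -577,"ty": 85,"tz": 0,"twist": 0},
    {"tx": -577,"ty": 85,"tz": 0,"twist": 0},
    {"tx": -577,"ty": 85,"tz": 0,"twist": 0},
    {"tx": -577,"ty": 85,"tz": 0,"twist": 0},
    {"tx": -577,"ty": 85,"tz": 0,"twist": 0},
    {"tx": -577,"ty": 85,"tz": 0,"twist": 0},
    {"tx": -577,"ty": 85,"tz": 0,"twist": 0},
    {"tx": -577,"ty": 85,"tz": 0,"twist": 0},
    {"tx": -577,"ty": 85,"tz": 0,"twist": 0},
    {"tx": -577,"ty": 85,"tz": 0,"twist": 0},
    {"tx": -577,"ty": 85,"tz": 0,"twist": 0},
    {"tx": -577,"ty": 85,"tz": 0,"twist": 0},
    {"tx": -577,"ty": 85,"tz": 0,"twist": 0},
    {"tx": -577,"ty": 85,"tz": 0,"twist": 0},
  ],
)

```text
clock: 4.62
tool_pos: [0.4868, -0.3313, 0.3296]
tcp_rot: [-2.398, -2.028, -0.0]
wrist_force: [0.3, -0.1, -0.7]
gripper_width: 0.0879
```

Run:
```python
from h import *
import pickle
st=sensors.sense();im=capture('wrist');cv2.imwrite('pics/w3.png',im);pickle.dump(st,open('pics/w3.pkl','wb'))
print(st['tool_pos'],st['joint_vel'].round(3))
for l in ['loaf']:
    print([(f['p'],f['centre']) for f in find_in('wrist',l)])
    for f in regions_of('wrist',l)[:1]: np.save('pics/w3_loaf.npy',f['pixels'].astype(np.uint8))
# stencil from w1
s1=pickle.load(open('pics/w1.pkl','rb'))
print(atz('wrist',[(135,98),(291,69),(302,154),(157,179)],.002,s1).round(4).tolist())
print(atz('wrist',[(135,98),(291,69),(302,154),(157,179)],.002,s1).mean(0))
```

```text
[ 0.4868126  -0.33130157  0.32955688] [ 0.009 -0.008  0.001 -0.001 -0.002 -0.002]
[(0.63, [0.5013, -0.2547, 0.0757])]
[[0.343, 0.3444, 0.002], [0.5593, 0.3466, 0.002], [0.5593, 0.2297, 0.002], [0.3432, 0.2278, 0.002]]
[0.45122886 0.28711115 0.002     ]
```

View pics/w3.png

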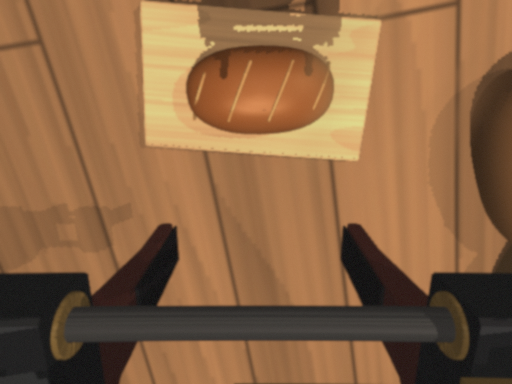

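The wrist picture shows the board with the loaf spanning columns 187-334 and rows 45-133, centred at about (260,89) and nearly level in the image. I'll fit its outline in all three views.

```bash
cat > fit3.py <<'E'
exec(open('seg.py').read().split('best={}')[0].replace("for cam in ['top','scene']:","m['wrist']=np.load('pics/w3_loaf.npy')\nimport shutil,pickle;shutil.copy('pics/w3.png','pics/wrist0.png');st3=pickle.load(open('pics/w3.pkl','rb'))\nfor cam in ['top','scene','wrist']:"))
_p=proj
def proj(cam,P,st=None): return _p(cam,P,st3)
def pts(p,n):
    L=[];zc=p[3]*.062;e=p[4]
    for z in np.linspace(0,.0615,26):
        c=.062-zc
        s=np.sqrt(max(1-(abs(z-zc)/c)**2,0.02))
        f=lambda t:np.sign(t)*abs(t)**(2/e)
        xy=np.stack([.1*s*f(np.cos(th)),.0575*s*f(np.sin(th))],1)
        C,S=np.cos(p[2]),np.sin(p[2])
        L.append(np.c_[xy@np.array([[C,S],[-S,C]])+p[:2],np.full(len(th),.02+z)])
    return np.concatenate(L)
print('====')
for cams in [['wrist'],['wrist','scene'],['top','scene','wrist']]:
    s=least_squares(lambda p:np.concatenate([cost_cam(p,2,c) for c in cams]),[.5,-.25,-.15,.35,2.1],x_scale=[.01,.01,.1,.1,.3],diff_step=1e-3,bounds=([.4,-.35,-.6,.0,1.8],[.6,-.15,.2,.7,3.5]))
    print('loaf',cams,s.x.round(4),'rms px',np.sqrt((s.fun**2).sum()/100/len(cams)).round(2))
ys,xs=np.nonzero(m['wrist']); print('mask centroid',xs.mean(),ys.mean(),atz('wrist',[(xs.mean(),ys.mean())],.05,st3)); C=np.cov(xs,ys);v=np.linalg.eigh(C)[1][:,1];print('axis deg img',np.degrees(np.arctan2(v[1],v[0])))
a=atz('wrist',[(xs.mean(),ys.mean())+v*50,(xs.mean(),ys.mean())-v*50],.045,st3);d=a[0]-a[1];print('yaw',np.arctan(d[1]/d[0]))
out=[]
for cam in ['top','scene','wrist']:
    big=cv2.resize(cv2.imread(f'pics/{cam}0.png'),None,fx=3,fy=3)
    h=cv2.convexHull(proj(cam,pts(s.x,2)).astype(np.float32))
    cv2.polylines(big,[((h+.5)*3).astype(int)],True,(0,255,0),1)
    cn=cv2.findContours(cv2.resize(m[cam],None,fx=3,fy=3,interpolation=0),0,1)[0]; cv2.drawContours(big,cn,-1,(255,0,0),1)
    cx,cy=(h[:,0].mean(0)*3).astype(int); big=cv2.copyMakeBorder(big,150,150,150,150,0);out.append(big[cy:cy+300,cx+20:cx+280] if cam!='wrist' else big[cy:cy+300,cx-90:cx+390-150])
cv2.imwrite('pics/g.png',cv2.hconcat([o[:,:260] if o.shape[1]>260 and False else o for o in out])[:,:800])
E
python3 fit3.py | sed -n '/====/,$p'
```

```text
Traceback (most recent call last):
  File "fit3.py", line 1, in <module>
    exec(open('seg.py').read().split('best={}')[0].replace("for cam in ['top','scene']:","m['wrist']=np.load('pics/w3_loaf.npy')\nimport shutil,pickle;shutil.copy('pics/w3.png','pics/wrist0.png');st3=pickle.load(open('pics/w3.pkl','rb'))\nfor cam in ['top','scene','wrist']:"))
    ~~~~^^^^^^^^^^^^^^^^^^^^^^^^^^^^^^^^^^^^^^^^^^^^^^^^^^^^^^^^^^^^^^^^^^^^^^^^^^^^^^^^^^^^^^^^^^^^^^^^^^^^^^^^^^^^^^^^^^^^^^^^^^^^^^^^^^^^^^^^^^^^^^^^^^^^^^^^^^^^^^^^^^^^^^^^^^^^^^^^^^^^^^^^^^^^^^^^^^^^^^^^^^^^^^^^^^^^^^^^^^^^^^^^^^^^^^^^^^^^^^^^^^^^^^^^^^^^^^^^^^^^^^^^^^^^^
FileNotFoundError: [Errno 2] No such file or directory: 'pics/w3_loaf.npy'
```

Here `regions_of` missed the loaf, so I'll seed the mask with an ellipse read off the picture and let GrabCut refine it.

```bash
python3 - <<'E'
import numpy as np,cv2
m=np.zeros((384,512),np.uint8);cv2.ellipse(m,(260,89),(73,44),0,0,360,1,-1);np.save('pics/w3_loaf.npy',m)
E
python3 fit3.py | sed -n '/====/,$p'
```

```text
====
loaf ['wrist'] [ 0.5004 -0.2551 -0.1422  0.      1.9924] rms px 1.46
loaf ['wrist', 'scene'] [ 0.4996 -0.2547 -0.1431  0.2284  1.8   ] rms px 1.77
loaf ['top', 'scene', 'wrist'] [ 0.5001 -0.2549 -0.1494  0.2478  1.8   ] rms px 1.76
mask centroid 259.9589129433441 88.97052049746661 [[ 0.50108044 -0.25296945  0.05      ]]
axis deg img 178.69098869905508
yaw -0.14335277146868464
```

View pics/g.png

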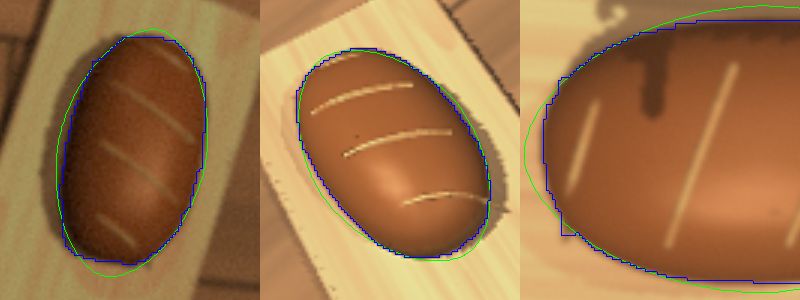

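Run:
```python
from h import *
import pickle
st=pickle.load(open('pics/w3.pkl','rb'));im=cv2.imread('pics/w3.png')
cv2.imwrite('pics/k.png',cv2.resize(im[30:150,170:350],None,fx=4.4,fy=4.4,interpolation=cv2.INTER_CUBIC))
W=[(252,60),(229,122),(293,60),(269,122)]
S=(np.array([(288,165),(150,203),(340,229),(195,260)])+.5)/4-.5+[90,210]
o1,d1=rays('wrist',W,st);o2,d2=rays('scene',S)
for a,b in zip(d1,d2):
    p,e=isect(o1,a,o2,b);print(p.round(4),round(e,4))
```

```text
[ 0.4973 -0.2213  0.0783] 0.0002
[ 0.4583 -0.2844  0.0746] 0.001
[ 0.5435 -0.2276  0.0707] 0.0014
[ 0.5056 -0.2911  0.0771] 0.0008
```

View pics/k.png

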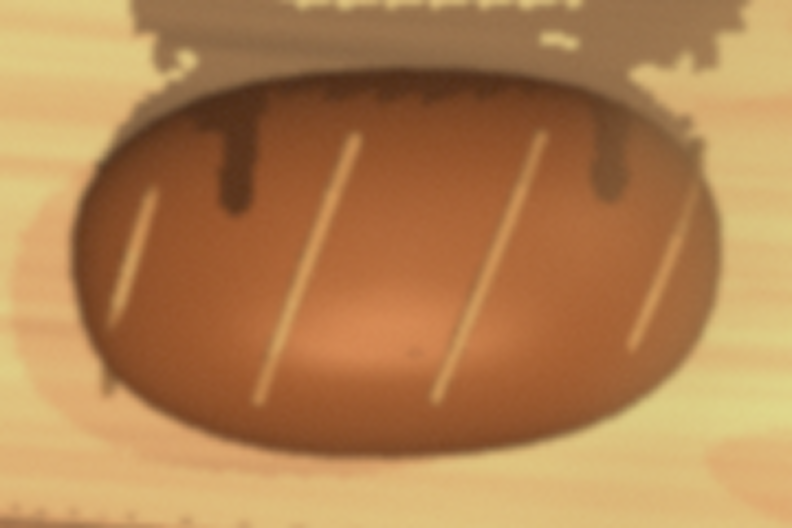

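Run:
```python
from h import *
im=cv2.imread('pics/w1.png')
cv2.imwrite('pics/l.png',cv2.resize(im[55:175,265:345],None,fx=5,fy=5,interpolation=cv2.INTER_CUBIC))
import pickle
s1=pickle.load(open('pics/w1.pkl','rb'))
C,S=np.cos(.012),np.sin(.012)
def w(x,y,z): return [.4514+C*x-S*y,.2874+S*x+C*y,z]
P=[w(x,y,.048) for x,y in [(.104,.032),(.104,-.032),(.12,-.032),(.12,.032)]]
print('pred wrist',((proj('wrist',P,s1)-[265,55]+.5)*5-.5).round())
print('pred scene',((proj('scene',P)-[240,120]+.5)*8-.5).round())
```

```text
pred wrist [[146. 175.]
 [182. 431.]
 [244. 420.]
 [210. 163.]]
pred scene [[695. 224.]
 [593. 316.]
 [632. 336.]
 [733. 243.]]
```

View pics/l.png

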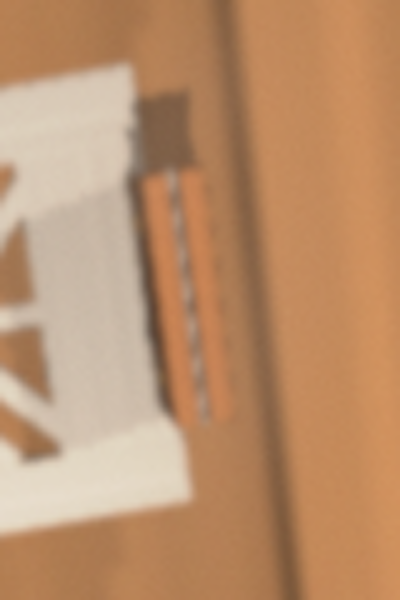

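Call:
play_rows(
  deltas=[
    {"tx": 624,"ty": -29,"tz": 0,"twist": -10.3},
    {"tx": 624,"ty": -29,"tz": 0,"twist": -10.3},
    {"tx": 624,"ty": -29,"tz": 0,"twist": -10.3},
    {"tx": 624,"ty": -29,"tz": 0,"twist": -10.3},
    {"tx": 624,"ty": -29,"tz": 0,"twist": -10.3},
    {"tx": 624,"ty": -29,"tz": 0,"twist": -10.3},
    {"tx": 624,"ty": -29,"tz": 0,"twist": -10.3},
    {"tx": 624,"ty": -29,"tz": 0,"twist": -10.3},
    {"tx": 624,"ty": -29,"tz": 0,"twist": -10.3},
    {"tx": 624,"ty": -29,"tz": 0,"twist": -10.3},
    {"tx": 624,"ty": -29,"tz": 0,"twist": -10.3},
    {"tx": 624,"ty": -29,"tz": 0,"twist": -10.3},
    {"tx": 624,"ty": -29,"tz": 0,"twist": -10.3},
    {"tx": 624,"ty": -29,"tz": 0,"twist": -10.3},
    {"tx": 624,"ty": -29,"tz": 0,"twist": -10.3},
    {"tx": 624,"ty": -29,"tz": 100,"twist": -10.3},
    {"tx": 624,"ty": -29,"tz": 180,"twist": -10.3},
    {"tx": 624,"ty": -29,"tz": 180,"twist": -10.3},
    {"tx": 624,"ty": -29,"tz": 180,"twist": -10.3},
    {"tx": 624,"ty": -29,"tz": 180,"twist": -10.3},
  ],
)

```text
clock: 6.43
tool_pos: [0.5587, 0.2866, 0.144]
tcp_rot: [-2.205, -2.234, 0.013]
wrist_force: [-0.9, -0.4, -1.1]
gripper_width: 0.0879
```

Run:
```python
from h import *
st=sensors.sense();print(st['tool_pos'].round(4),R.from_rotvec(st['tcp_rot']).as_matrix().round(4).tolist(),st['joint_vel'].round(3),st['joints'].round(2))
cv2.imwrite('pics/w4.png',capture('wrist'));cv2.imwrite('pics/s4.png',capture('scene'))
```

```text
[0.5587 0.2866 0.144 ] [[-0.0129, 0.9999, -0.0079], [0.9999, 0.0129, -0.0038], [-0.0037, -0.0079, -1.0]] [-0.006  0.157  0.028  0.001 -0.205 -0.   ] [0.45 0.55 1.68 0.   0.92 0.44]
```

View pics/w4.png

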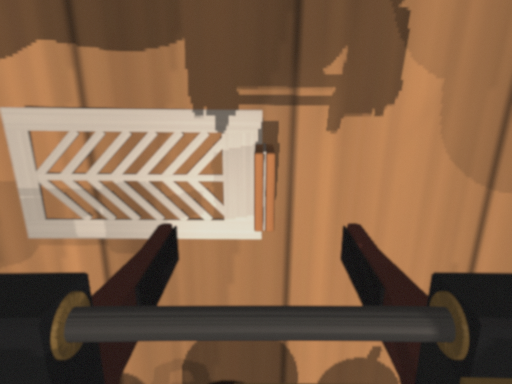

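View pics/s4.png

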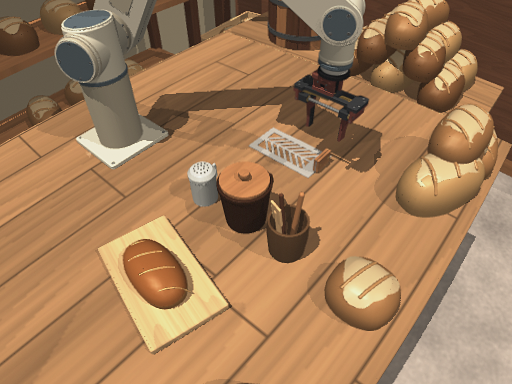

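Run:
```python
from h import *
st=sensors.sense();print(st['tool_pos'].round(4),R.from_rotvec(st['tcp_rot']).as_matrix().round(4).tolist())
cv2.imwrite('pics/w5.png',capture('wrist'))
print(atz('wrist',[(256,145),(275,145),(275,231),(256,231)],.048,st).round(4).tolist())
print(atz('wrist',[(265,188)],.048,st).round(4).tolist())
im=cv2.imread('pics/w5.png')
cv2.imwrite('pics/w5z.png',cv2.resize(im[130:245,220:310],None,fx=5,fy=5))
```

```text
[0.5606 0.287  0.1472] [[-0.0123, 0.9999, -0.0052], [0.9999, 0.0123, -0.0025], [-0.0025, -0.0053, -1.0]]
[[0.5576, 0.3265, 0.048], [0.5717, 0.3267, 0.048], [0.5736, 0.2575, 0.048], [0.5583, 0.2572, 0.048]]
[[0.5649, 0.2933, 0.048]]
```

View pics/w5z.png

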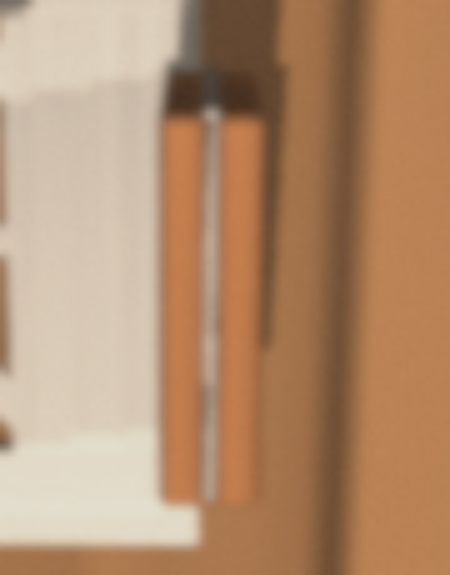

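Call:
play_rows(
  deltas=[
    {"tx": 0,"ty": 0,"tz": 25,"twist": 0},
    {"tx": 0,"ty": 0,"tz": 50,"twist": 0},
    {"tx": 0,"ty": 0,"tz": 75,"twist": 0},
    {"tx": 0,"ty": 0,"tz": 95,"twist": 0},
    {"tx": 0,"ty": 0,"tz": 108,"twist": 0},
    {"tx": 0,"ty": 0,"tz": 117,"twist": 0},
    {"tx": 0,"ty": 0,"tz": 121,"twist": 0},
    {"tx": 0,"ty": 0,"tz": 121,"twist": 0},
    {"tx": 0,"ty": 0,"tz": 121,"twist": 0},
    {"tx": 0,"ty": 0,"tz": 121,"twist": 0},
    {"tx": 0,"ty": 0,"tz": 121,"twist": 0},
  ],
)

```text
clock: 7.5
tool_pos: [0.5634, 0.2876, 0.0298]
tcp_rot: [2.209, 2.233, 0.003]
wrist_force: [-0.2, 0.5, -0.1]
gripper_width: 0.0877
```

Run:
```python
from h import *
st=sensors.sense();print(st['tool_pos'].round(4),R.from_rotvec(st['tcp_rot']).as_matrix().round(4).tolist())
cv2.imwrite('pics/w6.png',capture('wrist'))
```

```text
[0.5634 0.2876 0.0298] [[-0.0112, 0.9999, 0.0015], [0.9999, 0.0112, 0.0008], [0.0007, 0.0015, -1.0]]
```

View pics/w6.png

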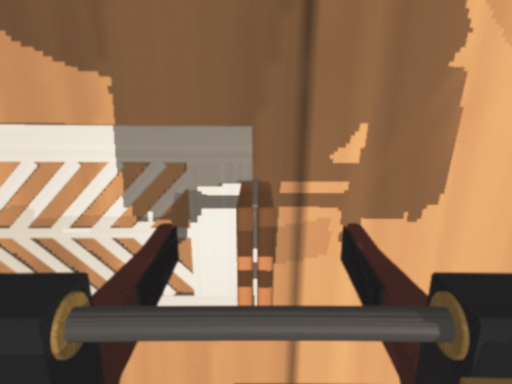

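Call:
play_rows(
  deltas=[
    {"tx": 0,"ty": -1,"tz": 1,"twist": 0},
    {"tx": 0,"ty": -1,"tz": 1,"twist": 0},
    {"tx": 0,"ty": -1,"tz": 1,"twist": 0},
  ],
)

```text
clock: 7.8
tool_pos: [0.5616, 0.2872, 0.0277]
tcp_rot: [-2.209, -2.234, 0.0]
wrist_force: [-0.1, -0.2, -0.1]
gripper_width: 0.0879
```

Call:
play_rows(
  deltas=[
    {"tx": 0,"ty": 0,"tz": 0,"twist": 0},
    {"tx": 0,"ty": 0,"tz": 0,"twist": 0},
    {"tx": 0,"ty": 0,"tz": 0,"twist": 0},
    {"tx": 0,"ty": 0,"tz": 0,"twist": 0},
    {"tx": 0,"ty": 0,"tz": 0,"twist": 0},
    {"tx": 0,"ty": 0,"tz": 0,"twist": 0},
    {"tx": 0,"ty": 0,"tz": 0,"twist": 0},
    {"tx": 0,"ty": 0,"tz": 0,"twist": 0},
    {"tx": 0,"ty": 0,"tz": 0,"twist": 0},
    {"tx": 0,"ty": 0,"tz": 0,"twist": 0},
    {"tx": 0,"ty": 0,"tz": 0,"twist": 0},
    {"tx": 0,"ty": 0,"tz": 0,"twist": 0},
  ],
  grip=0,
)

```text
clock: 8.8
tool_pos: [0.5617, 0.2873, 0.0277]
tcp_rot: [-2.209, -2.234, -0.0]
wrist_force: [-0.3, -0.3, -0.6]
gripper_width: 0.0157
```

Gripped: the opening reads 15.7 mm against a 16 mm handle. Lifting gently.

Call:
play_rows(
  deltas=[
    {"tx": 0,"ty": 0,"tz": -3,"twist": 0},
    {"tx": 0,"ty": 0,"tz": -10,"twist": 0},
    {"tx": 0,"ty": 0,"tz": -20,"twist": 0},
    {"tx": 0,"ty": 0,"tz": -35,"twist": 0},
    {"tx": 0,"ty": 0,"tz": -52,"twist": 0},
    {"tx": 0,"ty": 0,"tz": -70,"twist": 0},
    {"tx": 0,"ty": 0,"tz": -90,"twist": 0},
    {"tx": 0,"ty": 0,"tz": -110,"twist": 0},
    {"tx": 0,"ty": 0,"tz": -130,"twist": 0},
    {"tx": 0,"ty": 0,"tz": -150,"twist": 0},
    {"tx": 0,"ty": 0,"tz": -170,"twist": 0},
    {"tx": 0,"ty": 0,"tz": -190,"twist": 0},
    {"tx": 0,"ty": 0,"tz": -210,"twist": 0},
    {"tx": 0,"ty": 0,"tz": -225,"twist": 0},
    {"tx": 0,"ty": 0,"tz": -235,"twist": 0},
    {"tx": 0,"ty": 0,"tz": -240,"twist": 0},
    {"tx": 0,"ty": 0,"tz": -240,"twist": 0},
    {"tx": 0,"ty": 0,"tz": -240,"twist": 0},
    {"tx": 0,"ty": 0,"tz": -240,"twist": 0},
  ],
)

```text
clock: 10.38
tool_pos: [0.5611, 0.287, 0.2667]
tcp_rot: [-2.209, -2.233, 0.003]
wrist_force: [0.3, 0.1, -1.2]
gripper_width: 0.0161
```

Run:
```python
from h import *
import pickle
st=sensors.sense();print(st['tool_pos'].round(4),R.from_rotvec(st['tcp_rot']).as_matrix().round(4).tolist())
cv2.imwrite('pics/w7.png',capture('wrist'));cv2.imwrite('pics/s7.png',capture('scene'));cv2.imwrite('pics/t7.png',capture('top'));pickle.dump(st,open('pics/w7.pkl','wb'))
```

```text
[0.5611 0.287  0.2667] [[-0.0112, 0.9999, -0.0016], [0.9999, 0.0112, -0.0008], [-0.0008, -0.0016, -1.0]]
```

View pics/w7.png

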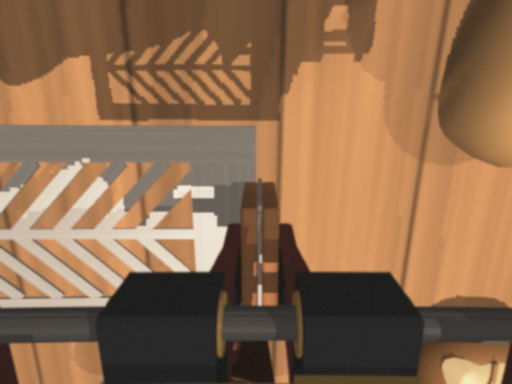

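View pics/s7.png

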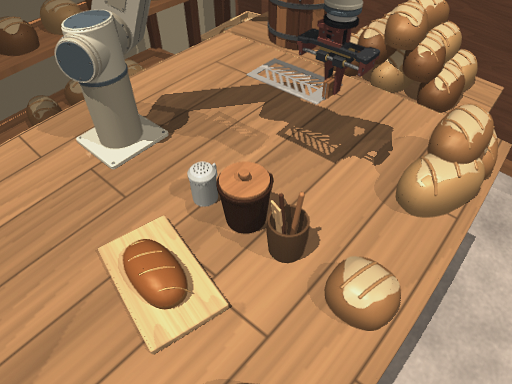

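View pics/t7.png

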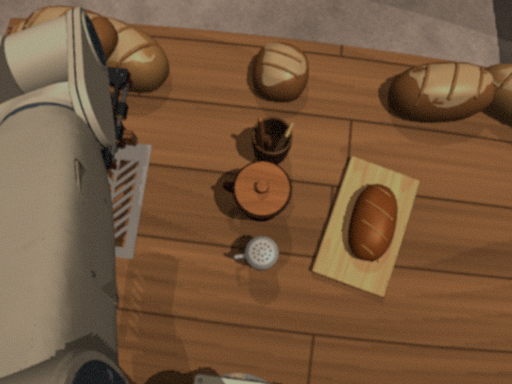

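The stencil is held level and the row is undisturbed: in the top picture the crock is still at (261,190) and the loaf at (373,222). I'll carry it across at this height, with the underside at about 0.24 m.

Call:
play_rows(
  deltas=[
    {"tx": -8,"ty": 1,"tz": 0,"twist": 0},
    {"tx": -25,"ty": 2,"tz": 0,"twist": 0},
    {"tx": -50,"ty": 4,"tz": 0,"twist": 0.5},
    {"tx": -85,"ty": 7,"tz": 0,"twist": 1},
    {"tx": -120,"ty": 9,"tz": 0,"twist": 1.5},
    {"tx": -155,"ty": 12,"tz": 0,"twist": 2},
    {"tx": -190,"ty": 15,"tz": 0,"twist": 2.5},
    {"tx": -225,"ty": 18,"tz": 0,"twist": 3},
    {"tx": -260,"ty": 20,"tz": 0,"twist": 3.5},
    {"tx": -295,"ty": 23,"tz": 0,"twist": 4.5},
    {"tx": -330,"ty": 26,"tz": 0,"twist": 5},
    {"tx": -365,"ty": 29,"tz": 0,"twist": 6},
    {"tx": -400,"ty": 32,"tz": 0,"twist": 7},
    {"tx": -435,"ty": 34,"tz": 0,"twist": 7.5},
    {"tx": -470,"ty": 37,"tz": 0,"twist": 8},
    {"tx": -500,"ty": 40,"tz": 0,"twist": 8.5},
    {"tx": -525,"ty": 42,"tz": 0,"twist": 8.9},
    {"tx": -545,"ty": 43,"tz": 0,"twist": 8.9},
    {"tx": -556,"ty": 44,"tz": 0,"twist": 8.9},
    {"tx": -560,"ty": 44,"tz": 0,"twist": 8.9},
  ],
)

```text
clock: 12.2
tool_pos: [0.6116, -0.2741, 0.2672]
tcp_rot: [-2.377, -2.053, 0.001]
wrist_force: [-0.1, 0.6, -0.7]
gripper_width: 0.0154
```

Call:
play_rows(
  deltas=[
    {"tx": 0,"ty": 0,"tz": 0,"twist": 0},
    {"tx": 0,"ty": 0,"tz": 0,"twist": 0},
    {"tx": 0,"ty": 0,"tz": 10,"twist": 0},
    {"tx": 0,"ty": 0,"tz": 25,"twist": 0},
    {"tx": 0,"ty": 0,"tz": 40,"twist": 0},
    {"tx": 0,"ty": 0,"tz": 55,"twist": 0},
    {"tx": 0,"ty": 0,"tz": 70,"twist": 0},
    {"tx": 0,"ty": 0,"tz": 80,"twist": 0},
    {"tx": 0,"ty": 0,"tz": 85,"twist": 0},
    {"tx": 0,"ty": 0,"tz": 85,"twist": 0},
    {"tx": 0,"ty": 0,"tz": 85,"twist": 0},
    {"tx": 0,"ty": 0,"tz": 85,"twist": 0},
  ],
)

```text
clock: 13.2
tool_pos: [0.6126, -0.2722, 0.1836]
tcp_rot: [2.374, 2.055, 0.001]
wrist_force: [0.0, 0.2, -1.6]
gripper_width: 0.016
```

Run:
```python
from h import *
import pickle
st=sensors.sense();print(st['clock'],st['tool_pos'].round(4),R.from_rotvec(st['tcp_rot']).as_matrix().round(4).tolist())
cv2.imwrite('pics/w8.png',capture('wrist'));cv2.imwrite('pics/s8.png',capture('scene'));cv2.imwrite('pics/t8.png',capture('top'));pickle.dump(st,open('pics/w8.pkl','wb'))
a=cv2.imread('pics/s8.png')[160:360,60:260];b=cv2.imread('pics/t8.png')[120:320,270:470]
cv2.imwrite('pics/st8.png',cv2.resize(np.hstack([a,b]),(800,400),interpolation=cv2.INTER_CUBIC))
```

```text
13.2 [ 0.6126 -0.2722  0.1836] [[0.1434, 0.9897, 0.0013], [0.9897, -0.1434, -0.0006], [-0.0004, 0.0014, -1.0]]
```

View pics/s8.png

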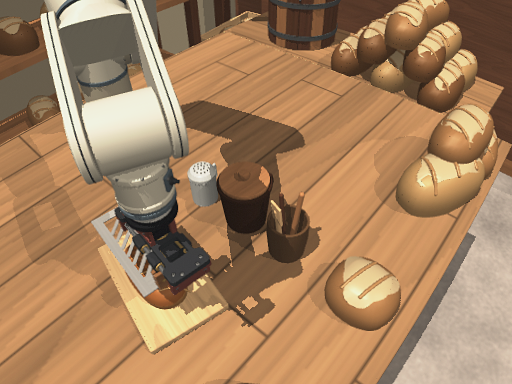

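View pics/st8.png

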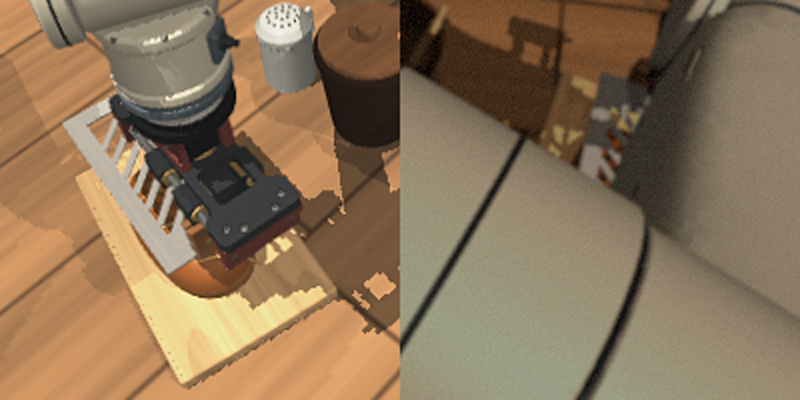

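View pics/w8.png

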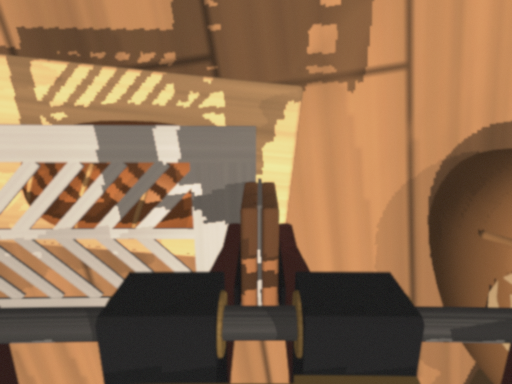

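```bash
cat > chk.py <<'E'
from h import *
import pickle,sys
n=sys.argv[1]
st=pickle.load(open(f'pics/w{n}.pkl','rb'));M=R.from_rotvec(st['tcp_rot']).as_matrix();t=st['tool_pos']
def w(x,y,z): return t+M@np.array([y+.0014,x-.112,.0277-z])
P=[w(x,y,.002) for x,y in [(-.11,.06),(-.11,-.06),(.11,-.06),(.11,.06)]]
print('stencil centre',w(0,0,0).round(4),'yaw',np.arctan2(M[1,1],M[0,1]).round(4), 'scene',proj('scene',P).round(1).tolist(),'wrist',proj('wrist',P,st).round(1).tolist())
for c,k in [('s','scene'),('w','wrist')]:
    im=cv2.resize(cv2.imread(f'pics/{c}{n}.png'),None,fx=4,fy=4,interpolation=cv2.INTER_CUBIC)
    q=((proj(k,P,st)+.5)*4).astype(int); cv2.polylines(im,[q],True,(0,255,0),1)
    if k=='scene': cv2.imwrite(f'pics/chk{n}.png',im[760:1360,300:1000])
    else: cv2.imwrite(f'pics/chw{n}.png',cv2.resize(im[:1300],None,fx=.37,fy=.37))
E
python3 chk.py 8
```

```text
stencil centre [ 0.502  -0.2548  0.1557] yaw -0.1438 scene [[141.3, 192.9], [90.2, 221.2], [143.4, 296.6], [200.5, 258.5]] wrist [[-203.5, 121.7], [-120.0, 329.7], [255.2, 324.6], [254.8, 126.0]]
```

View pics/chk8.png

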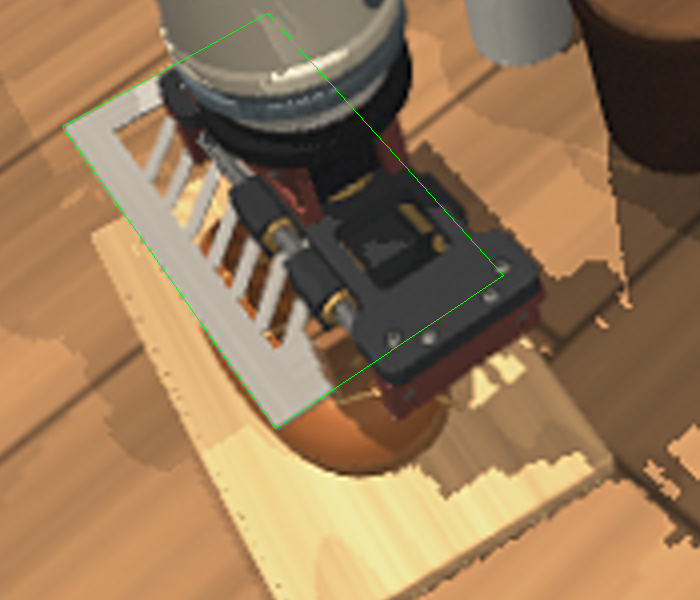

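View pics/chw8.png

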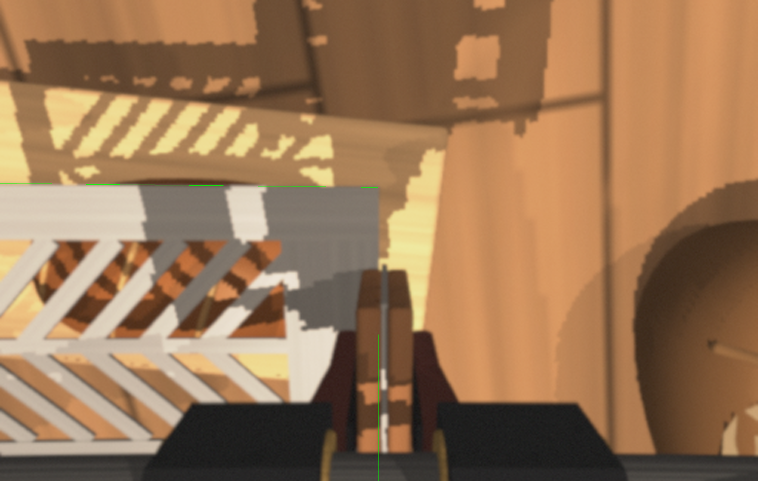

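The predicted stencil outline matches both pictures to within a pixel, so the sheet is level and lies where I calculated. Now the final 58 mm descent, slowing towards the end.

Call:
play_rows(
  deltas=[
    {"tx": 0,"ty": -1,"tz": 6,"twist": 0},
    {"tx": 0,"ty": -1,"tz": 14,"twist": 0},
    {"tx": 0,"ty": -1,"tz": 22,"twist": 0},
    {"tx": 0,"ty": -1,"tz": 30,"twist": 0},
    {"tx": 0,"ty": -1,"tz": 37,"twist": 0},
    {"tx": 0,"ty": -1,"tz": 43,"twist": 0},
    {"tx": 0,"ty": -1,"tz": 48,"twist": 0},
    {"tx": 0,"ty": -1,"tz": 52,"twist": 0},
    {"tx": 0,"ty": -1,"tz": 55,"twist": 0},
    {"tx": 0,"ty": -1,"tz": 57,"twist": 0},
    {"tx": 0,"ty": -1,"tz": 58,"twist": 0},
    {"tx": 0,"ty": -1,"tz": 58,"twist": 0},
    {"tx": 0,"ty": -1,"tz": 58,"twist": 0},
    {"tx": 0,"ty": -1,"tz": 58,"twist": 0},
    {"tx": 0,"ty": -1,"tz": 58,"twist": 0},
    {"tx": 0,"ty": -1,"tz": 58,"twist": 0},
    {"tx": 0,"ty": -1,"tz": 58,"twist": 0},
    {"tx": 0,"ty": -1,"tz": 58,"twist": 0},
  ],
)

```text
clock: 14.85
tool_pos: [0.6111, -0.272, 0.1248]
tcp_rot: [2.375, 2.056, 0.0]
wrist_force: [0.8, -0.2, -1.6]
gripper_width: 0.016
```

```bash
python3 - <<'E'
from h import *
import pickle
st=sensors.sense();print(st['clock'],st['tool_pos'].round(4),st['joint_vel'].round(3),st['wrist_force'].round(2),R.from_rotvec(st['tcp_rot']).as_matrix().round(4).tolist())
cv2.imwrite('pics/w9.png',capture('wrist'));cv2.imwrite('pics/s9.png',capture('scene'));pickle.dump(st,open('pics/w9.pkl','wb'))
E
python3 chk.py 9
```

```text
14.85 [ 0.6111 -0.272   0.1248] [ 0.     0.     0.     0.001 -0.001  0.   ] [ 0.77 -0.23 -1.64] [[0.1435, 0.9896, 0.0001], [0.9896, -0.1435, -0.0001], [-0.0001, 0.0001, -1.0]]
stencil centre [ 0.5004 -0.2546  0.0971] yaw -0.144 scene [[146.8, 210.5], [98.7, 238.2], [150.5, 311.6], [203.6, 275.1]] wrist [[-203.5, 121.7], [-120.0, 329.7], [255.2, 324.6], [254.8, 126.0]]
```

View pics/chk9.png

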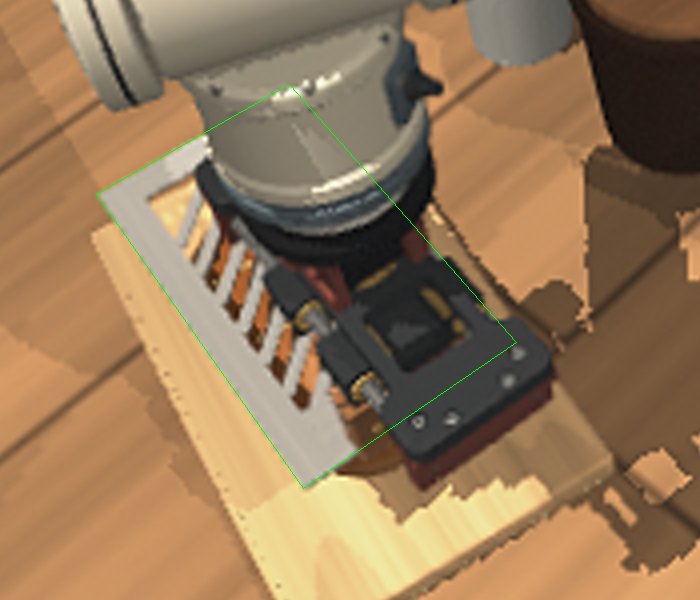

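View pics/chw9.png

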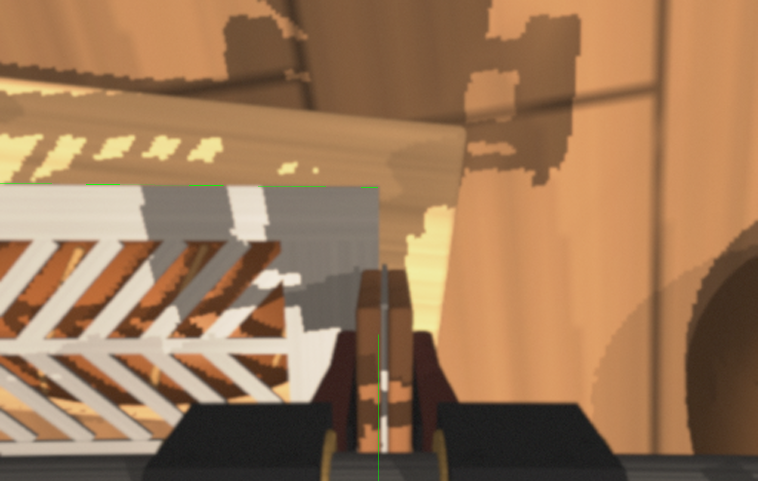

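The stencil is steady and where I wanted it, 15 mm above the loaf, and nothing else has moved. Handing in.

```bash
python3 -c "
from rig import r
print(r.hand_in())"
```

```text
the job is handed in; nothing more can be done
None
```

The stencil is being held over the loaf, and I handed the job in at about 15 s of the 58 s allowed. The hand-in gives no verdict, so this rests on my own last checks. I gripped it across its wooden handle, lifted it straight up, and carried it over the row with its underside about 0.24 m above the counter. From there I lowered it in two steps.

**Last checks:**

| Check | Result |
|---|---|
| Stencil centre (from the arm's pose and the grip) | (0.500, -0.255, 0.097) m |
| Loaf centre (fitted from three views) | (0.5005, -0.255) m, with its top at about 0.082 m |
| Gap above the loaf | about 15 mm |
| Sideways offset | about 1 mm |
| Line with the loaf | stencil -0.144 rad, loaf about -0.145 rad |
| Level and steady | the tool was within 0.001 rad of vertical and the arm was still; the predicted outline matched both pictures to within about a pixel |
| Contact | side force on the wrist under 1 N, downward force about the stencil's own weight |

**Less certain:**
- **Loaf fit:** its outline was only fitted to 1–2 pixels, with the views differing by up to 7 mm and 0.04 rad. That is still inside the limits.
- **Loaf height:** the 0.082 m top comes from the text. Two-view points on the slashes, just off the crest, gave 0.071–0.078 m, which is consistent with it.
- **Row and loaf not moved:** I judged this by eye from the pictures and did not measure it again at the end.

Two things failed on the way. One move was refused because I left out some values, and the network missed the loaf in the wrist picture, so I outlined it by hand to start the fit. Neither affected the result.

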